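# Empty the mill jar and stand it to dry

## Task

Tip all six grinding cylinders out of the porcelain mill jar into the green tray and leave them there. Then lay the empty jar back down on the mill's two rollers and let go of it, take a fresh hold, and stand it upright, mouth up, with its whole foot on the round wooden bat. Do not drop the jar, and leave its lid, the white bowl and the green wooden rib where they are.

Things in the scene. Friction and masses are not known exactly. Their poses are not given: they have to be found in the camera images.
- jar: White porcelain jar, straight cylinder, open at one end, blue edge at the closed foot. Outside diameter 62 mm, length 105 mm, wall 4 mm, bottom 6 mm, about 0.25 kg. Origin: centre of the foot's outside face; +x runs along the axis to the mouth (x = 105 mm). Starts lying level on the mill's rollers, six grinding cylinders inside; upright when +x points up.
- mill: Grey jar mill, fixed, 110 mm wide, x from -130 to +85 mm. Two black rollers (diameter 24 mm, x from -85 to +75 mm) along x at y = +-25 mm, tops 44 mm above the table; end plates at x = -90 and +80 mm, top 44 mm; blue motor box at x = -129 to -95 mm, top 54 mm. Origin at table level between the rollers. The jar starts with its +x along the mill's +x, mouth away from the motor.
- cradle (a point): Point over the middle of the mill's rollers (at mill x = -5 mm), 66 mm above the table, on the axis of a jar that lies on both rollers; its axes are those of the mill.
- jar_mouth (a point): Centre of the jar's open mouth, at the rim; axes as the jar's.
- tray: Green plastic tray, fixed, 220 mm (x) by 190 mm (y), walls 45 mm high and 5 mm thick, floor 5 mm thick. Origin: centre of its underside, on the table.
- bat: Round plywood bat, fixed, 180 mm diameter, 12 mm thick, lying on the table. Origin: centre of its underside. Tray and bat swap sides from start to start.
- cyl0_center (a point): Centre of a grey grinding cylinder, 18 mm diameter, 20 mm long, 18 g; it starts inside the jar.
- cyl1_center (a point): Centre of a grey grinding cylinder, 18 mm diameter, 20 mm long, 18 g; it starts inside the jar.
- cyl2_center (a point): Centre of a grey grinding cylinder, 18 mm diameter, 20 mm long, 18 g; it starts inside the jar.
- cyl3_center (a point): Centre of a grey grinding cylinder, 18 mm diameter, 20 mm long, 18 g; it starts inside the jar.
- cyl4_center (a point): Centre of a grey grinding cylinder, 18 mm diameter, 20 mm long, 18 g; it starts inside the jar.
- cyl5_center (a point): Centre of a grey grinding cylinder, 18 mm diameter, 20 mm long, 18 g; it starts inside the jar.
- jar_lid: Blue ceramic jar lid, 66 mm diameter, 28 mm high with its knob, lying on the table. Origin: centre of its underside. Leave it alone.
- bowl: White ceramic bowl, 120 mm diameter, 60 mm high. Origin: centre of its underside. Leave it alone.
- rib: Green wooden rib, flat board 150 mm (x) by 40 mm (y) by 12 mm thick, lying on the table. Origin: centre of its underside. Leave it alone.
Mind the look-alikes: they are no part of the job. Leave any black, red or yellow look-alike of the jar alone.

How it is judged:
By the outcome, as a careful person would: the job done as asked, in the order asked, and still so for the second after the job is handed in, with the robot touching nothing.
It also fails if it takes over 54 s, if anything falls off the work surface, if the arm or the gripper's body presses on something with over 40 N, if the wrist force passes 120 N, or if a joint passes its speed limit or range.

## Robot

A 6-joint arm with a two-finger parallel gripper is mounted at the origin on the work surface. World frame = base frame: x ahead of the robot, y to its left, z up, the work surface at z = 0. Lengths are in m, angles in rad, forces in N, time in s.
With the tool pointing down it reaches from about 0.35 to 0.925 m from the base axis. Payload 6.4 kg.
Tool frame: the origin (TCP) lies at the very end of the fingers, on their centre line; the grasp point (between the pads) lies 19 mm behind it; z points along the fingers, y is the line along which they close (so a half turn about z gives the same grasp; the last joint's range is limited). The gripper opens to 85 mm and grips with 20 to 120 N. Pads are 22 mm wide; open, the fingers measure 114 mm over their backs; the gripper's body (76 mm by 85 mm) begins 54 mm behind the grasp point. The pads swing forward as they close: fully open they stand 13 mm farther back than shut.
Start: joints at [1.094, 0.245, 1.558, -0, 1.339, -0.174], TCP at [0.194, 0.62, 0.231] pointing down, gripper open.
Joint ranges: [-3.13, 3.13], [-1.02, 2.26], [0.13, 2.54], [-0.95, 4.09], [0.21, 2.88], [-2.74, 2.74]. Speed limits (rad/s): [2.57, 2.57, 3.14, 3.14, 3.14, 3.14].

## Interface

Orientations are given as a 3x3 rotation matrix whose columns are the frame's x, y, z axes.
In Python, from station import bot, read_camera, boxes_of gives the robot as it stands.
- The arm moves only by the tool jog_arm, never from a script. Its argument "targets" is a list that holds one entry, the list of rows, each a list of 7 numbers: the shift along the tool's x, y, z in cm, then the turn, a rotation vector about the tool's x, y, z in rad, then the opening, from 0 (shut) to 1 (fully open). In form: [[[x, y, z, wx, wy, wz, fingers], ...]]. A call has 1 to 20 rows; each row is the pose to reach, as a shift and turn from the pose commanded when the call began, along the tool's axes at that moment; what a row does not reach only later rows make up. A row lasts 1/10 s, in which the tool goes at most 50 mm and 8.59 degrees, less where a joint would pass 70% of its speed; a pose out of reach is approached as far as the arm can. A call with a gripper value outside its range is refused whole. The fingers move at their own pace and stop on an object; "newtons" is the grip in N (left out, the last holds). Time passes only in rows, so rows that repeat a pose let the fingers close. It gives the time, the measured TCP pose, the force, the opening and the grip force at its end, in the units of the state.
- bot.get_obs(): the state, without advancing time (a new reading comes with each control period).
- read_camera(name): name is "scene" or "top"; returns a dict with "frame" (400x640x3 uint8, blue, green, red), "K" (3x3 intrinsics, pixels), "R" (3x3) and "t" (3): a world point X has camera coordinates R X + t. Camera axes: x right, y down, z forward; pixel columns grow to the right and rows downward; lengths in m; the calibration is good to about 2 mm. A picture is of the moment at which its call begins. There is no depth.
- bot.sign_off(): hands the job in; it is judged then, once.
Trained networks look in a picture, given as the dict that the camera call returned (one of the last four; its "shot" number tells which), for a name from the list of things; names that differ only in an ending like _2 or _b are one class to them, and where a whole thing is asked for, a point or a joint stands for the part that bears it (a point fixed in the world has none). Each returns a list of dicts, best first, with "confidence" (0 to 1); they miss things now and then, are a little off and sometimes report something else, mostly with a low value. They report only what shows in the picture. A call takes as long as a camera call. They do not tell look-alikes from the thing itself.
- boxes_of(target, picture): "pixel" ([column, row] in pixels, amid what is visible of it).
The state is a dict: "t": time; "joint_pos": joint angles; "joint_velocities": joint speeds; "tau": joint torques, N m; "eef_pos": TCP position; "orientation": TCP orientation; "ft_force": force on the tool from outside, world axes, zero at the start; "wrist_torque": the same for the moment, N m; "width": finger opening in m; "grip_force": force on a finger pad.
Only numpy, scipy, OpenCV 4.12 (cv2) and the standard library are available. Lean on these libraries where they do the work, as an engineer would, in place of code of your own. Each camera call takes 0.05 s, during which the arm holds its last target. There are 200 camera calls.

## Working session

There is one attempt and no reset: what is moved stays moved. The work goes in short steps, Python scripts to look and compute and a tool call to move; the robot and the scene stay as the last step left them, time stands still between calls to the robot, and variables do not carry over. Pictures are saved under pics/ and viewed, at most 10 in all, crops included, and the job is handed in when it is done.

Besides the shell and the picture viewer there is one more tool, called after "Request:" as a command line: name --argument value ..., lists and objects as JSON in quotes. jog_arm: Moves the arm, as the interface text tells. Its arguments: {"type":"object","properties":{"targets":{"type":"array"},"newtons":{"type":"number"}},"required":["targets"]}

```bash
ls; mkdir -p pics
cat > h.py <<'E'
import numpy as np, cv2
from station import bot, read_camera, boxes_of
def ray(p,px):
    d=np.linalg.inv(p["K"])@np.array([px[0],px[1],1.]); R=np.array(p["R"]);t=np.array(p["t"])
    return -R.T@t, R.T@d
def at(p,px,z):
    o,d=ray(p,px); return o+d*(z-o[2])/d[2]
def proj(p,X):
    c=np.array(p["R"])@np.array(X)+np.array(p["t"]); u=np.array(p["K"])@c; return u[:2]/u[2]
E
python3 - <<'E'
from h import *
np.set_printoptions(precision=4,suppress=True)
H=dict(jar=.066,mill=.04,tray=.02,bat=.012,jar_lid=.015,bowl=.03,rib=.012,jar_mouth=.066,cyl0_center=.06)
for n in("top","scene"):
    p=read_camera(n); cv2.imwrite(f"pics/{n}0.png",p["frame"]); print(n,ray(p,[320,200]))
    for k,z in H.items():
        for b in boxes_of(k,p)[:4]: print(k,round(b["confidence"],2),np.round(b["pixel"],1),at(p,b["pixel"],z))
E
```

```text
pics
top (array([0.4354, 0.0124, 1.0241]), array([ 0.1102, -0.0174, -0.9938]))
jar 0.98 [270.1  87.4] [0.8252 0.1264 0.066 ]
jar 0.9 [210.9 299.8] [0.2996 0.2496 0.066 ]
jar 0.81 [296.3 232.3] [0.4617 0.0518 0.066 ]
jar 0.78 [415.3 317.8] [ 0.2631 -0.2363  0.066 ]
mill 0.74 [314.3 233. ] [0.4614 0.0081 0.04  ]
tray 0.94 [437.7 229.2] [ 0.4768 -0.3088  0.02  ]
tray 0.15 [294.3 234.7] [0.4568 0.0587 0.02  ]
bat 0.89 [201.4 202.2] [0.5362 0.2989 0.012 ]
jar_lid 0.85 [266.6 157.4] [0.6562 0.1357 0.015 ]
bowl 0.65 [378.3 136.7] [ 0.7141 -0.154   0.03  ]
bowl 0.64 [315.9 144.7] [0.6891 0.008  0.03  ]
rib 0.93 [314.7 146.5] [0.6888 0.011  0.012 ]
rib 0.43 [375.9 138.5] [ 0.7141 -0.1506  0.012 ]
jar_mouth 0.95 [266.3  92.6] [0.8114 0.1355 0.066 ]
jar_mouth 0.85 [213.8 298.8] [0.302  0.2429 0.066 ]
jar_mouth 0.78 [412.4 316.6] [ 0.2658 -0.2294  0.066 ]
jar_mouth 0.56 [294.3 230.7] [0.4655 0.0568 0.066 ]
cyl0_center 0.47 [318. 236.] [ 0.4538 -0.001   0.06  ]
scene (array([1.236 , 0.7259, 0.7046]), array([-0.5939, -0.5945, -0.5425]))
jar 0.8 [447. 212.] [0.3404 0.2809 0.066 ]
jar 0.66 [350.  191.9] [0.4498 0.0517 0.066 ]
jar 0.58 [255.7 285.5] [0.8532 0.1658 0.066 ]
jar 0.16 [403.3 269.2] [0.5948 0.3373 0.066 ]
mill 0.67 [336.3 210. ] [0.5106 0.061  0.04  ]
mill 0.19 [405.2 270.1] [0.568  0.3261 0.04  ]
tray 0.56 [256.3 162.6] [ 0.4833 -0.3188  0.02  ]
bat 0.7 [405.3 270. ] [0.5394 0.3092 0.012 ]
jar_lid 0.66 [312.  260.5] [0.6758 0.1436 0.015 ]
jar_lid 0.3 [338.8 210.9] [0.4815 0.0436 0.015 ]
bowl 0.7 [227.7 203.5] [ 0.6942 -0.1694  0.03  ]
rib 0.76 [266.5 241.9] [0.7078 0.0143 0.012 ]
jar_mouth 0.86 [450.6 211.1] [0.3302 0.2848 0.066 ]
jar_mouth 0.72 [258.1 285.2] [0.8491 0.1684 0.066 ]
jar_mouth 0.64 [351.3 194.1] [0.4554 0.0615 0.066 ]
jar_mouth 0.61 [325.4 148.7] [ 0.3165 -0.176   0.066 ]
cyl0_center 0.71 [230.9 204.3] [ 0.7143 -0.1209  0.06  ]
cyl0_center 0.57 [350.6 194.2] [0.4498 0.0544 0.06  ]
```

Run:
```python
import cv2
t=cv2.imread("pics/top0.png"); s=cv2.imread("pics/scene0.png")
cv2.imwrite("pics/top0c.png",cv2.resize(t[180:290,240:400],(800,550),interpolation=cv2.INTER_CUBIC))
```

```text
(no output)
```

View pics/top0.png

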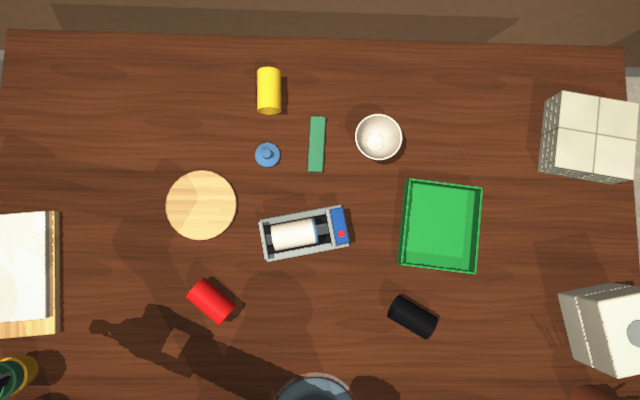

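View pics/scene0.png

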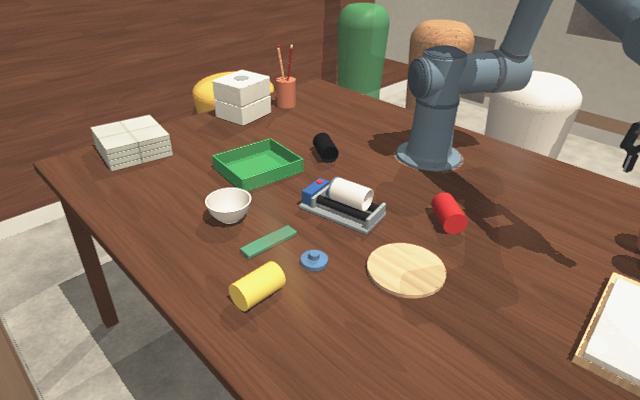

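View pics/top0c.png

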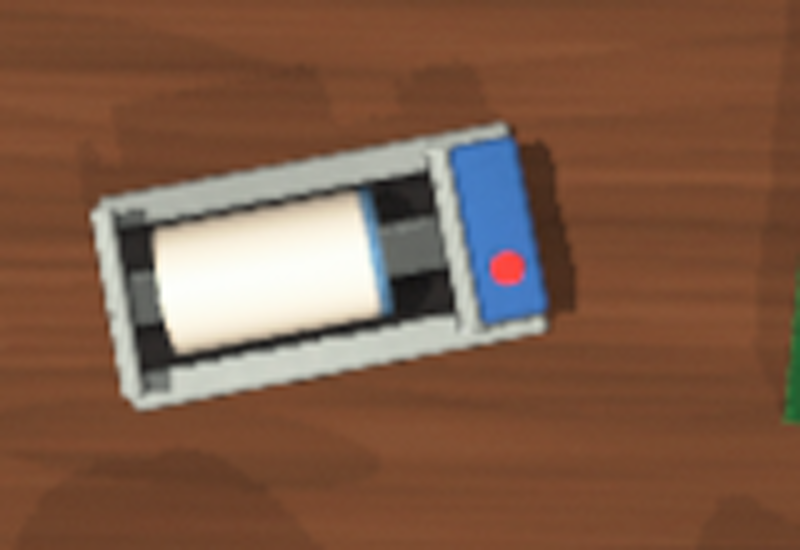

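Jar-shaped candidates in the top picture: white on the mill (294,233), red (211,300), black (415,317) and yellow (269,88). Only the white one lies on the rollers and has the blue foot edge (crop right end, about x=385), so that is the jar. Its mouth points left (+y). The tray is at right (440,226), the bat at left (201,205), and the rib, lid and bowl are above.

```bash
cat >> h.py <<'E'
def comps(p,lo,hi,roi=None):
    m=cv2.inRange(cv2.cvtColor(p["frame"],cv2.COLOR_BGR2HSV),lo,hi)
    if roi: k=np.zeros_like(m);k[roi[1]:roi[3],roi[0]:roi[2]]=255;m&=k
    c=max(cv2.findContours(m,cv2.RETR_EXTERNAL,cv2.CHAIN_APPROX_NONE)[0],key=cv2.contourArea)
    return c[:,0].astype(float)
def rect(p,c,z):
    w=np.array([at(p,q,z)[:2] for q in c]); return cv2.minAreaRect((w*1000).astype(np.float32))
E
python3 - <<'E'
from h import *
np.set_printoptions(precision=4,suppress=True)
p=read_camera("top")
c=comps(p,(0,0,150),(40,110,255),(262,210,325,255)); print("jar",rect(p,c,.066))
print(" pts",[at(p,(240+x/5,180+y/5),.066) for x,y in((155,230),(175,352),(370,188),(390,315))])
c=comps(p,(95,120,60),(125,255,255),(320,195,360,255)); print("motor",rect(p,c,.054))
print(" mill corners",[at(p,(240+x/5,180+y/5),.044) for x,y in((95,208),(138,408),(508,122),(545,325))])
c=comps(p,(45,100,30),(80,255,255),(390,170,500,285)); print("tray",rect(p,c,.045))
c=comps(p,(5,50,130),(30,200,255),(155,160,245,245)); print("bat",rect(p,c,.012),len(c))
o=bot.get_obs(); print(o)
E
```

```text
jar ((456.66473388671875, 61.20408630371094), (60.21002960205078, 103.60118865966797), 11.49161148071289)
 pts [array([0.476 , 0.1134, 0.066 ]), array([0.4175, 0.102 , 0.066 ]), array([0.4981, 0.0096, 0.066 ]), array([ 0.4368, -0.0012,  0.066 ])]
motor ((480.73114013671875, -52.87355041503906), (87.27246856689453, 32.53165817260742), 11.873397827148438)
 mill corners [array([0.4873, 0.1457, 0.044 ]), array([0.3896, 0.1214, 0.044 ]), array([ 0.5339, -0.0591,  0.044 ]), array([ 0.4331, -0.0785,  0.044 ])]
tray ((486.24957275390625, -307.0861511230469), (199.24993896484375, 220.44651794433594), 83.77496337890625)
bat ((524.72412109375, 293.3441162109375), (190.89842224121094, 195.41708374023438), 1.191298007965088) 380
{'t': 1.05, 'joint_pos': array([ 1.0939,  0.2451,  1.5578,  0.    ,  1.3387, -0.1741]), 'joint_velocities': array([ 0.0012, -0.0005,  0.0009,  0.0004, -0.0004, -0.0003]), 'tau': array([  0.0016, -42.9501, -32.644 ,  -0.0001,   0.0003,  -0.    ]), 'eef_pos': array([0.1938, 0.6204, 0.2313]), 'orientation': array([[-0.9545,  0.2982, -0.    ],
       [ 0.2982,  0.9545,  0.    ],
       [ 0.    ,  0.    , -1.    ]]), 'ft_force': array([ 0.6006, -0.3624,  0.2758]), 'wrist_torque': array([-0.0606, -0.0207, -0.0075]), 'grip_force': 0.0, 'width': 0.08550920755855095}
```

Request:
jog_arm --targets '[[[-21,-23.5,0,0,0,0.53,1],[-21,-23.5,0,0,0,0.53,1],[-21,-23.5,0,0,0,0.53,1],[-21,-23.5,0,0,0,0.53,1],[-21,-23.5,0,0,0,0.53,1],[-21,-23.5,0,0,0,0.53,1],[-21,-23.5,0,0,0,0.53,1]]]'

```text
t: 1.75
eef_pos: [0.3254, 0.3305, 0.2314]
orientation: [[-0.67, 0.742, 0.001], [0.742, 0.67, -0.0], [-0.001, 0.0, -1.0]]
ft_force: [0.7, 1.2, -0.0]
width: 0.0854
grip_force: 0.0
```

```bash
cat >> h.py <<'E'
import json
def log():
    o=bot.get_obs(); open("s.txt","a").write(json.dumps([list(map(float,o["joint_pos"])),list(map(float,o["eef_pos"])),np.array(o["orientation"]).tolist()])+"\n"); return o
E
python3 -c "
from h import *
o=log();print(o)"
```

```text
{'t': 1.75, 'joint_pos': array([ 5.48430760e-01, -2.09444599e-01,  2.01838212e+00, -8.80689684e-04,
        1.33211607e+00, -1.85500617e-01]), 'joint_velocities': array([-0.28330832, -0.12728242,  0.10323424,  0.02738073,  0.01773358,
       -0.28948066]), 'tau': array([ 1.24889016e-01, -2.37203568e+01, -3.23679686e+01, -2.16609361e-01,
        5.41476917e-02,  1.27418785e-02]), 'eef_pos': array([0.32540112, 0.33049984, 0.2314163 ]), 'orientation': array([[-6.69948032e-01,  7.42407444e-01,  9.06209553e-04],
       [ 7.42407402e-01,  6.69948541e-01, -4.49140861e-04],
       [-9.40559287e-04,  3.71875644e-04, -9.99999489e-01]]), 'ft_force': array([ 0.72217283,  1.23450785, -0.03706874]), 'wrist_torque': array([ 0.01916313, -0.01885529, -0.04074265]), 'grip_force': 0.0, 'width': 0.08542585808481856}
```

Request:
jog_arm --targets '[[[-17,-29.5,8,0,0,0.53,1],[-17,-29.5,8,0,0,0.53,1],[-17,-29.5,8,0,0,0.53,1],[-17,-29.5,8,0,0,0.53,1],[-17,-29.5,8,0,0,0.53,1],[-17,-29.5,8,0,0,0.53,1],[-17,-29.5,8,0,0,0.53,1],[-17,-29.5,8,0,0,0.53,1]]]'

```text
t: 2.55
eef_pos: [0.2568, 0.0078, 0.1736]
orientation: [[-0.2, 0.98, -0.02], [0.98, 0.2, -0.003], [0.001, -0.02, -1.0]]
ft_force: [0.7, 0.7, -0.4]
width: 0.085
grip_force: 0.0
```

```bash
python3 -c "
from h import *
o=log();print(o)"
```

```text
{'t': 2.55, 'joint_pos': array([-0.4117122 , -0.88586878,  2.53645337, -0.01073389,  1.50823575,
       -0.61227963]), 'joint_velocities': array([-0.36551799,  0.05291429,  0.00910504,  0.00276791,  0.01239608,
       -0.38064981]), 'tau': array([ 1.16259358e-01, -1.78736921e+00, -3.43383765e+01, -1.78534985e-01,
       -3.17784274e-03, -8.72355129e-03]), 'eef_pos': array([0.25678154, 0.00776731, 0.17360005]), 'orientation': array([[-0.19996192,  0.97959809, -0.0200701 ],
       [ 0.979803  ,  0.1999438 , -0.00292552],
       [ 0.00114706, -0.02024974, -0.9997943 ]]), 'ft_force': array([ 0.70146019,  0.74656122, -0.40476585]), 'wrist_torque': array([ 0.03138156,  0.00837869, -0.00274198]), 'grip_force': 0.0, 'width': 0.08501611429630933}
```

```bash
cat > kin.py <<'E'
import numpy as np, json
from scipy.optimize import least_squares
from scipy.spatial.transform import Rotation as Ro
LO=np.array([-3.13,-1.02,.13,-.95,.21,-2.74]);HI=np.array([3.13,2.26,2.54,4.09,2.88,2.74])
def fk(q,P,s4=1):
    a1,d,h,L1,e,L2,T=P
    R=Ro.from_euler('Z',q[0]); p=R.apply([a1,d,h])
    R=R*Ro.from_euler('Y',q[1]); p=p+R.apply([0,0,L1])
    R=R*Ro.from_euler('Y',q[2]); p=p+R.apply([e,0,L2])
    R=R*Ro.from_euler('Z',s4*q[3])*Ro.from_euler('Y',q[4]); p=p+R.apply([0,0,T])
    return p,R*Ro.from_euler('Z',s4*q[5])*C0
C0=Ro.identity()
def load(): 
    return [(np.array(a),np.array(b),Ro.from_matrix(c)) for a,b,c in map(json.loads,open('s.txt'))]
E
python3 - <<'E'
import kin; from kin import *
np.set_printoptions(precision=4,suppress=True)
S=[(np.array([1.0939,.2451,1.5578,0,1.3387,-.1741]),np.array([.1938,.6204,.2313]),Ro.from_matrix([[-.9545,.2982,0],[.2982,.9545,0],[0,0,-1]]))]+load()
for s4 in(1,-1):
    kin.C0=Ro.identity()
    kin.C0=fk(S[0][0],np.zeros(7),s4)[1].inv()*S[0][2]
    print(s4,kin.C0.as_matrix().round(3).tolist(),[ (fk(q,np.zeros(7),s4)[1].inv()*R).magnitude() for q,p,R in S])
    r=least_squares(lambda P:np.concatenate([fk(q,P,s4)[0]-p for q,p,R in S]),[0,.1,.3,.4,0,.4,.2])
    print(r.x,np.abs(r.fun).max(), np.linalg.svd(r.jac)[1])
from h import *
o=bot.get_obs();R=np.array(o["orientation"]);p=o["eef_pos"]
print(R.T@(np.array([.4587,.0482,.13])-p)*100, Ro.from_matrix(R.T@np.array([[-.208,.978,0],[.978,.208,0],[0,0,-1]])).as_rotvec())
E
```

```text
1 [[-0.0, -1.0, -0.0], [1.0, -0.0, -0.0], [0.0, -0.0, 1.0]] [1.110223024657468e-16, 1.2809260871619864e-05, 1.2809260871198337e-05]
[0.0002 0.1126 0.2733 0.4197 0.0659 0.5685 0.2543] 5.239265346290711e-06 [3.3836 2.4716 1.7321 0.6568 0.0933 0.0482 0.0056]
-1 [[0.341, -0.94, -0.0], [0.94, 0.341, 0.0], [0.0, -0.0, 1.0]] [5.551115123125783e-17, 0.023291116447637476, 0.8779564327730763]
[-0.005   0.1126 -0.2918  0.4198  0.0098  0.5606 -0.2543] 1.0819983874976735e-05 [3.3836 2.4716 1.7321 0.6568 0.0933 0.0482 0.0056]
[-0.081  20.6766  3.942 ] [-0.0202 -0.0012 -0.0082]
```

Request:
jog_arm --targets '[[[-0.1,10,2,-0.02,0,-0.01,1],[-0.1,18,3.9,-0.02,0,-0.01,1],[-0.1,20.7,3.9,-0.02,0,-0.01,1],[-0.1,20.7,3.9,-0.02,0,-0.01,1],[-0.1,20.7,3.9,-0.02,0,-0.01,1],[-0.1,20.7,3.9,-0.02,0,-0.01,1],[-0.1,20.7,3.9,-0.02,0,-0.01,1],[-0.1,20.7,3.9,-0.02,0,-0.01,1]]]'

```text
t: 3.35
eef_pos: [0.4573, 0.0524, 0.1289]
orientation: [[-0.216, 0.976, -0.004], [0.976, 0.216, 0.003], [0.004, -0.003, -1.0]]
ft_force: [-0.0, 0.4, -0.3]
width: 0.085
grip_force: 0.0
```

```bash
cat >> kin.py <<'E'
C0=Ro.from_matrix([[0,-1,0],[1,0,0],[0,0,1]])
P0=[0,.1126,.2733,.4197,.0659,.5685,.2543]
def ik(p,R,q0):
    f=lambda q:(lambda k:np.concatenate([(k[0]-p)*5,(R.inv()*k[1]).as_rotvec(),(q-q0)*1e-4]))(fk(q,P0))
    r=least_squares(f,np.clip(q0,LO+1e-3,HI-1e-3),bounds=(LO,HI)); return r.x,np.abs(r.fun).max()
def mat(zx,zz): # tool from x-axis and z-axis
    x=np.array(zx,float);z=np.array(zz,float);return Ro.from_matrix(np.array([x,np.cross(z,x),z]).T)
def jog(o,p,R): # shift cm, turn from observed pose
    R0=Ro.from_matrix(o["orientation"]); return np.round(np.r_[R0.inv().apply(np.array(p)-o["eef_pos"])*100,(R0.inv()*R).as_rotvec()],2)
E
cat > pour.py <<'E'
from kin import *; from h import bot
np.set_printoptions(precision=2,suppress=True)
o=bot.get_obs();print(o["t"],o["eef_pos"],o["joint_pos"],o["ft_force"]); print(jog(o,[.4587,.0482,.047],mat([-.208,.978,0],[0,0,-1])))
q0=o["joint_pos"]
for deg in range(0,360,20):
    a=np.radians(deg); d=np.array([np.cos(a),np.sin(a),0]); 
    out=[]
    for tilt in (0,30,60,80):
        t=np.radians(tilt); z=np.array([0,0,-1])*np.cos(t)+d*np.sin(t); x=-d*np.cos(t)+np.array([0,0,-1])*np.sin(t)
        g=np.array([.482,-.307,.13]); best=min((ik(g+.019*z,mat(x,z),s) for s in ([q0] if tilt==0 else [q])),key=lambda r:r[1])
        q=best[0]; out.append(round(best[1],3))
    print(deg,out,q)
E
python3 pour.py
```

```text
3.35 [0.46 0.05 0.13] [-0.13 -0.08  2.11  0.    1.12 -0.35] [-0.01  0.36 -0.35]
[-0.47  0.07  8.19 -0.   -0.    0.01]
0 [np.float64(0.0), np.float64(0.059), np.float64(0.366), np.float64(0.582)] [-0.86 -0.14  2.25  0.91  0.47 -2.74]
20 [np.float64(0.0), np.float64(0.211), np.float64(0.48), np.float64(0.638)] [-0.92 -0.05  2.13  0.83  0.8  -2.74]
40 [np.float64(0.14), np.float64(0.36), np.float64(0.562), np.float64(0.765)] [-0.97  0.13  1.93  0.81  1.19 -2.74]
60 [np.float64(0.298), np.float64(0.517), np.float64(0.855), np.float64(1.104)] [-1.02  0.47  1.64  0.9   1.71 -2.74]
80 [np.float64(0.493), np.float64(0.719), np.float64(1.204), np.float64(0.658)] [-0.88  1.32  0.82  1.78  2.81 -2.74]
100 [np.float64(0.646), np.float64(1.033), np.float64(0.747), np.float64(0.725)] [-0.81  1.67  0.13  1.88  2.88 -2.74]
120 [np.float64(0.0), np.float64(0.0), np.float64(0.0), np.float64(0.0)] [-0.85  0.91  1.23  0.29  2.38  1.81]
140 [np.float64(0.0), np.float64(0.0), np.float64(0.0), np.float64(0.0)] [-0.75  0.94  1.17 -0.07  2.43  1.51]
160 [np.float64(0.0), np.float64(0.0), np.float64(0.0), np.
[... 375 characters left out ...]
1.81  0.77]
240 [np.float64(0.0), np.float64(0.0), np.float64(0.11), np.float64(0.333)] [-0.4   0.55  1.63 -0.95  1.57  0.62]
260 [np.float64(0.0), np.float64(0.0), np.float64(0.249), np.float64(0.534)] [-0.43  0.34  1.81 -0.95  1.23  0.36]
280 [np.float64(0.0), np.float64(0.0), np.float64(0.303), np.float64(0.621)] [-0.6  -0.    2.13 -0.95  0.59 -0.12]
300 [np.float64(0.0), np.float64(0.0), np.float64(0.217), np.float64(0.518)] [-0.71 -0.12  2.27 -0.95  0.21 -0.44]
320 [np.float64(0.0), np.float64(0.0), np.float64(0.194), np.float64(0.488)] [-0.86 -0.18  2.33  1.13  0.21 -2.74]
340 [np.float64(0.0), np.float64(0.0), np.float64(0.245), np.float64(0.505)] [-0.81 -0.16  2.31  1.01  0.21 -2.74]
```

Request:
jog_arm --targets '[[[-0.5,0.1,3,0,0,0.01,1],[-0.5,0.1,6,0,0,0.01,1],[-0.5,0.1,7.6,0,0,0.01,1],[-0.5,0.1,8.2,0,0,0.01,1],[-0.5,0.1,8.2,0,0,0.01,1],[-0.5,0.1,8.2,0,0,0.01,1],[-0.5,0.1,8.2,0,0,0.01,0],[-0.5,0.1,8.2,0,0,0.01,0],[-0.5,0.1,8.2,0,0,0.01,0],[-0.5,0.1,8.2,0,0,0.01,0],[-0.5,0.1,8.2,0,0,0.01,0]]]' --newtons 60

```text
t: 4.45
eef_pos: [0.4599, 0.0478, 0.0484]
orientation: [[-0.207, 0.978, -0.005], [0.978, 0.207, 0.002], [0.003, -0.004, -1.0]]
ft_force: [-7.2, -1.8, 13.8]
width: 0.0612
grip_force: 62.5
```

```bash
cat > plan.py <<'E'
from kin import *; from h import bot
np.set_printoptions(precision=2,suppress=True)
o=bot.get_obs();print(o["t"],np.round(o["eef_pos"],4),o["joint_pos"],o["ft_force"],o["width"],o["grip_force"])
q=o["joint_pos"]
def pose(M,phi,tilt,L=.061):
    a,t=np.radians([phi,tilt]); d=np.array([np.cos(a),np.sin(a),0]);Z=np.array([0,0,-1.])
    z=Z*np.cos(t)+d*np.sin(t); x=-d*np.cos(t)+Z*np.sin(t)
    return np.array(M)-L*x+.017*z,mat(x,z)
M=np.array([.47,-.303,0]); ph=160
tgt=[("lift",np.array(o["eef_pos"])+[0,0,.10],Ro.from_matrix(o["orientation"]))]
for ph_,M_ in((242,[.462,-.08,.15]),(201,[.466,-.19,.15]),(160,[.47,-.303,.12])): tgt.append((ph_,)+pose(M_,ph_,0))
for tl,z in((20,.1),(40,.09),(60,.08),(80,.075)): tgt.append((tl,)+pose(M+[0,0,z],160,tl))
for n,p,R in tgt:
    q,e=ik(p,R,q); print(n,jog(o,p,R),round(e,4),q)
E
python3 plan.py
```

```text
4.45 [0.46 0.05 0.05] [-0.14  0.07  2.13  0.    0.94 -0.35] [-7.2  -1.82 13.81] 0.06122707521966345 62.530752047896385
lift [  0.03  -0.04 -10.     0.     0.     0.  ] 0.0 [-0.14 -0.11  2.09  0.    1.16 -0.35]
242 [-17.2   -6.4   -8.49  -0.01  -0.     0.7 ] 0.0 [-0.55 -0.11  2.12  0.    1.13 -0.06]
201 [-24.32 -10.39  -8.49  -0.01   0.     1.41] 0.0001 [-0.72 -0.09  2.11  0.    1.13  0.48]
160 [-31.28 -11.48  -5.51  -0.01   0.     2.13] 0.0001 [-0.83  0.06  2.03  0.    1.06  1.09]
20 [-31.17 -11.66  -5.7    0.36  -0.2    2.1 ] 0.0 [-0.76  0.26  1.82 -0.14  1.38  1.21]
40 [-31.46 -11.2   -6.83   0.73  -0.41   2.03] 0.0 [-0.71  0.47  1.61 -0.23  1.72  1.26]
60 [-32.11 -10.15  -7.65   1.09  -0.61   1.9 ] 0.0 [-0.67  0.69  1.42 -0.32  2.04  1.26]
80 [-33.06  -8.63  -8.44   1.44  -0.8    1.72] 0.0 [-0.65  0.89  1.25 -0.43  2.34  1.21]
```

Request:
jog_arm --targets '[[[0,0,-1,0,0,0,0],[0,0,-3,0,0,0,0],[0,0,-5,0,0,0,0],[0,0,-7,0,0,0,0],[0,0,-8.5,0,0,0,0],[-0.8,-0.3,-8.5,0,0,0.03,0],[-2.6,-1,-8.5,0,0,0.11,0],[-4.4,-1.6,-8.5,0,0,0.19,0],[-6.4,-2.4,-8.5,0,0,0.27,0],[-8.4,-3.1,-8.5,0,0,0.35,0],[-10.4,-3.9,-8.5,0,0,0.43,0],[-12.4,-4.6,-8.5,0,0,0.51,0],[-14.2,-5.3,-8.5,0,0,0.59,0],[-15.6,-5.9,-8.5,0,0,0.65,0],[-16.7,-6.2,-8.5,0,0,0.69,0],[-17.2,-6.4,-8.5,0,0,0.7,0]]]'

```text
t: 6.05
eef_pos: [0.4324, -0.1345, 0.1306]
orientation: [[0.474, 0.88, -0.005], [0.88, -0.474, 0.004], [0.001, -0.006, -1.0]]
ft_force: [-0.3, -0.8, -3.1]
width: 0.0602
grip_force: 65.5
```

```bash
python3 plan.py; python3 -c "
from h import *
p=read_camera('scene');cv2.imwrite('pics/s1.png',p['frame'][80:300,180:460])"
```

```text
6.05 [ 0.43 -0.13  0.13] [-0.55 -0.1   2.12  0.    1.13 -0.06] [-0.28 -0.82 -3.1 ] 0.06024538934321341 65.4716083779931
lift [  0.01  -0.06 -10.     0.     0.     0.  ] 0.0 [-0.55 -0.23  2.04  0.    1.34 -0.06]
242 [ 0.11  0.06 -0.24 -0.01 -0.   -0.01] 0.0 [-0.55 -0.11  2.12 -0.    1.13 -0.06]
201 [-7.91  1.62 -0.26 -0.01  0.    0.71] 0.0001 [-0.72 -0.09  2.11  0.    1.13  0.48]
160 [-13.93   5.29   2.71  -0.01   0.     1.43] 0.0001 [-0.83  0.06  2.03  0.    1.06  1.09]
20 [-13.96   5.08   2.53   0.24  -0.28   1.41] 0.0 [-0.76  0.26  1.82 -0.14  1.38  1.21]
40 [-13.88   5.61   1.39   0.49  -0.57   1.36] 0.0 [-0.71  0.47  1.61 -0.23  1.72  1.26]
60 [-13.7    6.84   0.57   0.74  -0.85   1.29] 0.0 [-0.67  0.69  1.42 -0.32  2.04  1.26]
80 [-13.44   8.6   -0.22   0.98  -1.13   1.17] 0.0 [-0.65  0.89  1.25 -0.43  2.34  1.21]
```

View pics/s1.png

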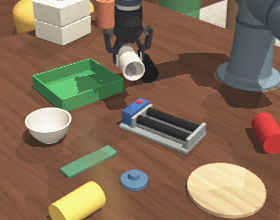

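The jar is held level (crop about 130,65) and the mill is empty. I'll carry on to the tray.

Request:
jog_arm --targets '[[[-0.9,0.1,-0.2,0,0,0.07,0],[-2.4,0.3,-0.2,0,0,0.2,0],[-4,0.6,-0.2,0,0,0.34,0],[-5.7,1,-0.2,0,0,0.48,0],[-7.3,1.4,-0.2,0,0,0.62,0],[-8.8,2,0,0,0,0.76,0],[-10.1,2.8,0.5,0,0,0.9,0],[-11.3,3.5,1.1,0,0,1.04,0],[-12.4,4.2,1.7,0,0,1.18,0],[-13.2,4.8,2.2,0,0,1.3,0],[-13.7,5.1,2.5,0,0,1.38,0],[-13.9,5.3,2.7,0,0,1.43,0],[-13.9,5.3,2.7,0,0,1.43,0]]]'

```text
t: 7.4
eef_pos: [0.4138, -0.2807, 0.1032]
orientation: [[0.939, -0.343, -0.005], [-0.343, -0.939, 0.004], [-0.006, -0.002, -1.0]]
ft_force: [-0.7, -0.2, -3.6]
width: 0.0607
grip_force: 65.6
```

```bash
python3 plan.py
python3 - <<'E'
import h
o=h.log()
from kin import *
S=load(); r=least_squares(lambda P:np.concatenate([fk(q,P)[0]-p for q,p,R in S]),P0);print(r.x,abs(r.fun).max())
E
```

```text
7.4 [ 0.41 -0.28  0.1 ] [-0.82  0.06  2.02 -0.    1.07  1.1 ] [-0.71 -0.22 -3.6 ] 0.06066558318024475 65.58948051184416
lift [ -0.06  -0.02 -10.     0.     0.     0.  ] 0.0 [-0.82 -0.08  1.96 -0.    1.27  1.1 ]
242 [ -3.23 -14.47  -2.93  -0.01   0.    -1.43] 0.0001 [-0.55 -0.11  2.12 -0.    1.13 -0.06]
201 [-2.83 -6.31 -2.95 -0.    0.   -0.72] 0.0001 [-0.72 -0.09  2.11  0.    1.13  0.48]
160 [-0.06  0.17  0.02 -0.    0.01 -0.  ] 0.0001 [-0.83  0.06  2.03  0.    1.06  1.09]
20 [-0.27  0.17 -0.17 -0.   -0.34 -0.  ] 0.0 [-0.76  0.26  1.82 -0.14  1.38  1.21]
40 [ 0.27  0.17 -1.3  -0.   -0.69 -0.  ] 0.0 [-0.71  0.47  1.61 -0.23  1.72  1.26]
60 [ 1.51  0.16 -2.12 -0.   -1.04 -0.  ] 0.0 [-0.67  0.69  1.42 -0.32  2.04  1.26]
80 [ 3.29  0.16 -2.91 -0.   -1.39  0.  ] 0.0 [-0.65  0.89  1.25 -0.43  2.34  1.21]
[3.1394545e-12 1.1260000e-01 2.7350000e-01 4.1980000e-01 6.6200000e-02
 5.6880000e-01 2.5420000e-01] 2.0147217227872716e-12
```

Request:
jog_arm --targets '[[[-0.1,0.2,0,0,-0.06,0,0],[-0.2,0.2,-0.1,0,-0.15,0,0],[-0.2,0.2,-0.1,0,-0.24,0,0],[-0.3,0.2,-0.2,0,-0.34,0,0],[-0.2,0.2,-0.4,0,-0.42,0,0],[-0.1,0.2,-0.7,0,-0.5,0,0],[0.1,0.2,-1,0,-0.6,0,0],[0.3,0.2,-1.3,0,-0.69,0,0],[0.6,0.2,-1.5,0,-0.78,0,0],[0.9,0.2,-1.7,0,-0.87,0,0],[1.2,0.2,-1.9,0,-0.96,0,0],[1.5,0.2,-2.1,0,-1.04,0,0],[2,0.2,-2.3,0,-1.14,0,0],[2.4,0.2,-2.5,0,-1.23,0,0],[2.9,0.2,-2.7,0,-1.32,0,0],[3.3,0.2,-2.9,0,-1.39,0,0],[3.3,0.2,-2.9,0,-1.39,0,0],[3.3,0.2,-2.9,0,-1.39,0,0],[3.3,0.2,-2.9,0,-1.39,0,0],[3.3,0.2,-2.9,0,-1.39,0,0]]]'

```text
t: 9.4
eef_pos: [0.4444, -0.2946, 0.1335]
orientation: [[0.167, -0.344, -0.924], [-0.06, -0.939, 0.339], [-0.984, -0.001, -0.178]]
ft_force: [-0.1, -0.2, -2.3]
width: 0.0608
grip_force: 65.9
```

```bash
python3 -c "
from h import *
o=bot.get_obs();print(o['joint_pos'],o['ft_force'],o['wrist_torque'])
a=read_camera('scene');b=read_camera('top')
A=cv2.resize(a['frame'][90:240,180:340],(640,600))[:, :400+0]
for p in(a,b):print([(round(x['confidence'],2),np.round(x['pixel'])) for x in boxes_of('cyl0_center',p)])
A=cv2.resize(a['frame'][100:230,190:350],(400,325));B=cv2.resize(b['frame'][160:290,360:520],(400,325))
cv2.imwrite('pics/p1.png',np.hstack([A,B]))"
```

```text
[-0.65592239  0.88670126  1.24844124 -0.42489583  2.34381239  1.20753898] [-0.10011141 -0.16934379 -2.34726582] [-0.29284625 -0.78510725  0.0085373 ]
[(0.26, array([266., 244.]))]
[]
```

View pics/p1.png

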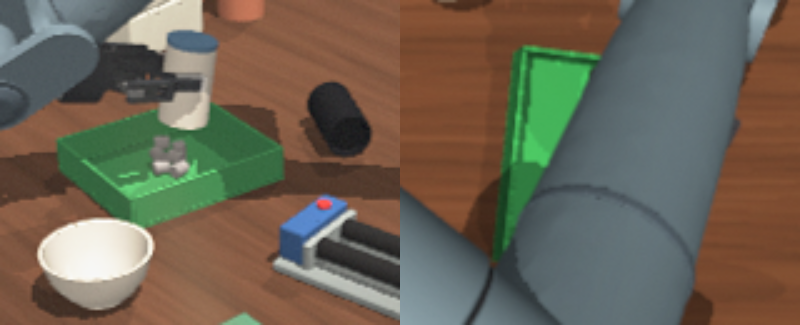

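The left view shows the jar at about (190,80), mouth down over the tray, with the grey cylinders in a pile at about (170,155). The weight dropped from 3.6 N to 2.35 N, so the jar is empty. I'll carry it back to the mill.

```bash
cat > back.py <<'E'
import sys
from plan import pose; from kin import *; from h import bot
np.set_printoptions(precision=2,suppress=True)
o=bot.get_obs(); q=o["joint_pos"]; print("----")
M=np.array([.47,-.303,0]); T=[]
for tl,z in((60,.115),(40,.13),(20,.14),(0,.14)): T.append((tl,)+pose(M+[0,0,z],160,tl))
for ph_,M_ in((201,[.466,-.19,.15]),(242,[.462,-.08,.15])): T.append((ph_,)+pose(M_,ph_,0))
RG=mat([-.207,.978,0],[0,0,-1])
for z in(.13,.06,.05): T.append((z,np.array([.4595,.048,z]),RG))
for n,p,R in T:
    q,e=ik(p,R,q); print(n,jog(o,p,R),round(e,4),q)
E
python3 back.py | sed -n '/----/,$p'
```

```text
----
60 [-2.91 -0.09  1.32 -0.    0.35  0.  ] 0.0 [-0.67  0.64  1.42 -0.32  2.09  1.24]
40 [-2.82 -0.08  2.6  -0.    0.7   0.  ] 0.0 [-0.71  0.42  1.6  -0.23  1.78  1.24]
20 [-1.8  -0.08  3.34 -0.    1.04 -0.  ] 0.0 [-0.76  0.2   1.81 -0.14  1.46  1.2 ]
0 [ 0.39 -0.08  3.52 -0.    1.39 -0.  ] 0.0 [-0.83  0.02  2.02 -0.    1.1   1.09]
201 [-1.07 -6.55  6.06 -0.5   1.33 -0.59] 0.0001 [-0.72 -0.09  2.11 -0.    1.13  0.48]
242 [ -1.13 -14.71   6.46  -0.99   1.13  -1.18] 0.0001 [-0.55 -0.11  2.12 -0.    1.13 -0.06]
0.13 [ -1.47 -32.69  10.26  -1.44   0.8   -1.72] 0.0 [-0.14 -0.08  2.11 -0.    1.12 -0.35]
0.06 [  5.42 -32.68  11.49  -1.44   0.8   -1.72] 0.0 [-0.14  0.04  2.13  0.    0.96 -0.35]
0.05 [  6.4  -32.67  11.67  -1.44   0.8   -1.72] 0.0 [-0.14  0.06  2.14  0.    0.94 -0.35]
```

Request:
jog_arm --targets '[[[-1,-0.1,0.4,0,0.08,0,0],[-2,-0.1,0.8,0,0.2,0,0],[-2.9,-0.1,1.3,0,0.35,0,0],[-3,-0.1,1.8,0,0.47,0,0],[-2.9,-0.1,2.2,0,0.58,0,0],[-2.8,-0.1,2.6,0,0.7,0,0],[-2.5,-0.1,2.9,0,0.81,0,0],[-2.2,-0.1,3.1,0,0.93,0,0],[-1.8,-0.1,3.3,0,1.04,0,0],[-1.1,-0.1,3.4,0,1.16,0,0],[-0.4,-0.1,3.5,0,1.28,0,0],[0.2,-0.1,3.5,0,1.36,0,0],[0.4,-0.1,3.5,0,1.39,0,0],[0.4,-0.1,3.5,0,1.39,0,0]]]'

```text
t: 11.0
eef_pos: [0.4116, -0.281, 0.1223]
orientation: [[0.939, -0.345, -0.005], [-0.345, -0.939, 0.004], [-0.007, -0.002, -1.0]]
ft_force: [0.0, 0.7, -2.1]
width: 0.0606
grip_force: 65.8
```

```bash
python3 back.py | sed -n '/----/,$p'
python3 - <<'E'
from h import *
b=read_camera('top'); print(len(boxes_of('cyl0_center',b)))
m=b['frame'][175:280,395:490]; cv2.imwrite('pics/tray.png',cv2.resize(m,None,fx=5,fy=5))
E
```

```text
----
60 [ 1.69  0.05 -3.71 -0.   -1.04 -0.  ] 0.0001 [-0.67  0.64  1.42 -0.32  2.09  1.24]
40 [ 0.45  0.06 -3.39 -0.   -0.69 -0.  ] 0.0 [-0.71  0.42  1.6  -0.23  1.78  1.24]
20 [-0.09  0.06 -2.26 -0.   -0.34 -0.  ] 0.0 [-0.76  0.2   1.81 -0.14  1.46  1.2 ]
0 [ 0.14  0.07 -0.07 -0.    0.01 -0.  ] 0.0 [-0.83  0.02  2.02 -0.    1.1   1.09]
201 [-2.63 -6.41 -1.04 -0.    0.01 -0.72] 0.0001 [-0.72 -0.09  2.11 -0.    1.13  0.48]
242 [ -3.04 -14.57  -1.02  -0.01   0.    -1.43] 0.0001 [-0.55 -0.11  2.12 -0.    1.13 -0.06]
0.13 [ -6.85 -32.54  -0.65  -0.01   0.    -2.13] 0.0 [-0.14 -0.08  2.11 -0.    1.12 -0.35]
0.06 [ -6.8  -32.52   6.35  -0.01   0.    -2.13] 0.0 [-0.14  0.04  2.13  0.    0.96 -0.35]
0.05 [ -6.79 -32.52   7.35  -0.01   0.    -2.13] 0.0 [-0.14  0.06  2.14  0.    0.94 -0.35]
1
```

Request:
jog_arm --targets '[[[-0.4,-0.6,-0.3,0,0,-0.08,0],[-1.1,-2,-0.7,0,0,-0.24,0],[-1.7,-3.5,-1,0,0,-0.4,0],[-2.3,-5,-1,0,0,-0.56,0],[-2.7,-6.6,-1,0,0,-0.73,0],[-2.8,-8.2,-1,0,0,-0.87,0],[-2.9,-9.8,-1,0,0,-1.02,0],[-2.9,-11.4,-1,0,0,-1.16,0],[-3,-13,-1,0,0,-1.3,0],[-3.1,-14.6,-1,0,0,-1.43,0],[-3.4,-16.6,-1,0,0,-1.52,0],[-3.8,-18.8,-0.9,0,0,-1.61,0],[-4.3,-21,-0.9,0,0,-1.7,0],[-4.8,-23.2,-0.8,0,0,-1.79,0],[-5.3,-25.4,-0.8,0,0,-1.87,0],[-5.8,-27.5,-0.7,0,0,-1.95,0],[-6.2,-29.5,-0.7,0,0,-2.02,0],[-6.5,-31.2,-0.7,0,0,-2.08,0],[-6.8,-32.2,-0.6,0,0,-2.12,0],[-6.8,-32.5,-0.6,0,0,-2.13,0]]]'

```text
t: 13.1
eef_pos: [0.461, 0.0474, 0.1294]
orientation: [[-0.209, 0.978, -0.005], [0.978, 0.209, 0.003], [0.004, -0.004, -1.0]]
ft_force: [-0.9, -0.1, -2.2]
width: 0.0605
grip_force: 65.8
```

```bash
python3 back.py | tail -3;  python3 - <<'E'
from h import *
b=read_camera('top'); s=read_camera('scene'); print(bot.get_obs()['eef_pos'])
cv2.imwrite('pics/l1.png',np.hstack([cv2.resize(b['frame'][175:280,395:490],(400,442)),cv2.resize(s['frame'][130:240,290:390],(400,442))]))
E
```

```text
0.13 [ 0.09 -0.13 -0.06 -0.   -0.    0.  ] 0.0 [-0.14 -0.08  2.11 -0.    1.12 -0.35]
0.06 [ 0.06 -0.1   6.94 -0.   -0.    0.  ] 0.0 [-0.14  0.04  2.13  0.    0.96 -0.35]
0.05 [ 0.05 -0.1   7.94 -0.   -0.    0.  ] 0.0 [-0.14  0.06  2.14  0.    0.94 -0.35]
[0.46105953 0.04661512 0.1294876 ]
```

View pics/l1.png

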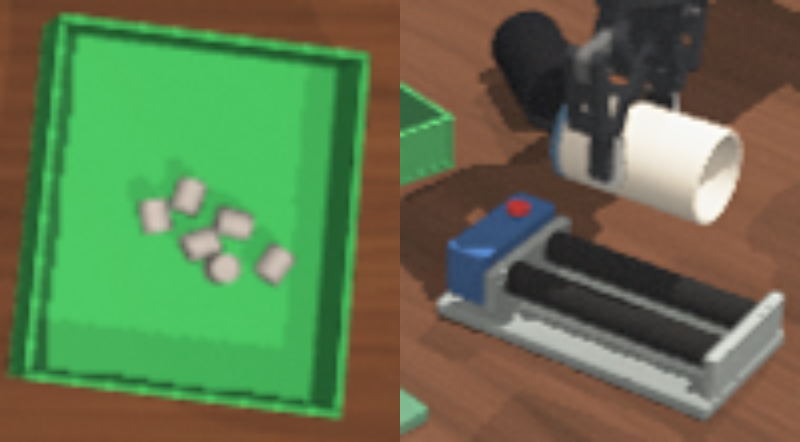

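All six cylinders lie in the tray (left view, around 155–275, 195–270). The jar hangs level above the rollers.

Request:
jog_arm --targets '[[[0,-0.1,1.5,0,0,0,0],[0,-0.1,3.5,0,0,0,0],[0,-0.1,5.5,0,0,0,0],[0,-0.1,7,0,0,0,0],[0,-0.1,7.5,0,0,0,0],[0,-0.1,7.8,0,0,0,0],[0,-0.1,8,0,0,0,0],[0,-0.1,8,0,0,0,0],[0,-0.1,8,0,0,0,0]]]'

```text
t: 14.1
eef_pos: [0.4604, 0.0461, 0.052]
orientation: [[-0.206, 0.979, -0.004], [0.979, 0.206, 0.002], [0.003, -0.004, -1.0]]
ft_force: [-8.7, -1.3, 13.9]
width: 0.0605
grip_force: 67.2
```

Request:
jog_arm --targets '[[[0,-0.1,-0.1,0,0,0,0],[0,-0.2,-0.1,0,0,0,0],[0,-0.2,-0.1,0,0,0,0]]]'

```text
t: 14.4
eef_pos: [0.4601, 0.046, 0.0523]
orientation: [[-0.206, 0.979, 0.002], [0.979, 0.206, 0.003], [0.002, 0.002, -1.0]]
ft_force: [3.4, 0.3, 5.3]
width: 0.0606
grip_force: 66.6
```

Request:
jog_arm --targets '[[[0,0,0,0,0,0,0.85],[0,0,0,0,0,0,1],[0,0,0,0,0,0,1],[0,0,0,0,0,0,1],[0,0,0,0,0,0,1],[0,0,0,0,0,0,1],[0,0,-1,0,0,0,1],[0,0,-4,0,0,0,1],[0,0,-8,0,0,0,1],[-1,-4,-12,0,0,0,1],[-1,-9,-14,0,0,0,1],[-1,-11,-14,0,0,0,1],[-1,-11,-14,0,0,0,1]]]'

```text
t: 15.7
eef_pos: [0.3514, 0.0129, 0.1924]
orientation: [[-0.205, 0.979, 0.001], [0.979, 0.205, 0.002], [0.001, 0.001, -1.0]]
ft_force: [0.4, -0.1, 0.1]
width: 0.085
grip_force: 0.0
```

Run:
```python
from h import *
o=bot.get_obs(); print(o['eef_pos'],o['width'],o['joint_pos'])
b=read_camera('top'); s=read_camera('scene')
c=comps(b,(0,0,150),(40,110,255),(255,200,330,260)); print("jar",rect(b,c,.066))
c=comps(b,(95,120,60),(125,255,255),(320,195,360,255)); print("motor",rect(b,c,.054))
# bat edge: fit ellipse->circle by contour in world
g=comps(b,(8,60,150),(25,170,255),(155,160,245,245)); w=np.array([at(b,q,.012)[:2] for q in g]); A=np.c_[2*w,np.ones(len(w))]
for _ in range(6):
    x=np.linalg.lstsq(A,(w**2).sum(1),rcond=None)[0]; r=np.sqrt(x[2]+x[0]**2+x[1]**2); e=abs(np.hypot(*(w-x[:2]).T)-r); k=e<max(.002,np.median(e)*2); w=w[k];A=A[k]
print("bat",x[:2],r,len(w))
cv2.imwrite('pics/l2.png',np.hstack([cv2.resize(b['frame'][155:275,155:355],(500,300)),cv2.resize(s['frame'][150:240,290:390],(300,300))]))
```

```text
[0.35144663 0.01291429 0.19240346] 0.08500298162915879 [-2.90509841e-01 -5.13978356e-01  2.31167011e+00  1.78380362e-03
  1.34356897e+00 -4.97414203e-01]
jar ((456.95977783203125, 60.15765380859375), (60.24440383911133, 105.1715316772461), 11.70620346069336)
motor ((480.73114013671875, -52.87355041503906), (87.27246856689453, 32.53165817260742), 11.873397827148438)
bat [0.53048256 0.30112943] 0.08912273329757267 199
```

View pics/l2.png

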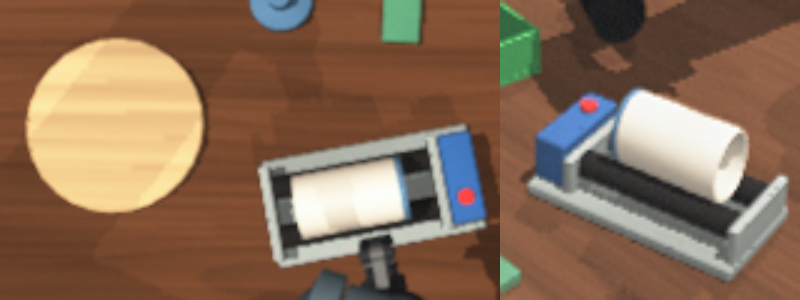

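```bash
cat > stand.py <<'E'
import sys
from kin import *; from h import bot
np.set_printoptions(precision=2,suppress=True)
o=bot.get_obs(); q0=o["joint_pos"]; OFF=.014
print(o["t"],np.round(o["eef_pos"],4),np.round(o["ft_force"],1),o["width"])
def spose(G,psi,tilt): # G = jar axis point at grip; tilt 90 = upright
    a,t=np.radians([psi,tilt]); d=np.array([np.cos(a),np.sin(a),0]);Z=np.array([0,0,-1.])
    z=Z*np.cos(t)+d*np.sin(t); x=d*np.cos(t)-Z*np.sin(t)
    return np.array(G)+OFF*z,mat(x,z)
if __name__=="__main__":
    RG=mat([-.205,.979,0],[0,0,-1])
    for z in(.13,.052): print("grasp",jog(o,[.4534,.0741,z],RG))
    for psi in [102,130]+list(range(170,231,10)):
        q=ik([.4534,.0741,.15],RG,q0)[0]; n=max(2,int(abs(psi-102)//20)+1); E=[]
        B=np.array([.53,.30,0])
        for f in np.linspace(0,1,n+1)[1:]:
            G=(1-f)*np.array([.4534,.0741,.17])+f*(B+[0,0,.17]); q,e=ik(*spose(G,102+f*(psi-102),0),q); E.append(round(e,3))
        for tl,z in((30,.15),(60,.12),(90,.085)): q,e=ik(*spose(B+[0,0,z],psi,tl),q); E.append(round(e,3))
        print(psi,max(E[:-3]),E[-3:],q)
E
python3 stand.py
```

```text
15.8 [0.35 0.01 0.19] [ 0.1  0.6 -0.1] 0.08533558097850799
grasp [ 3.88 11.09  6.17 -0.   -0.    0.  ]
grasp [ 3.86 11.09 13.97 -0.   -0.    0.  ]
102 0.0 [np.float64(0.0), np.float64(0.0), np.float64(0.0)] [-0.08  0.75  1.75  1.33  1.74 -0.95]
130 0.0 [np.float64(0.0), np.float64(0.0), np.float64(0.0)] [ 0.    0.9   1.45  1.04  2.04 -0.91]
170 0.0 [np.float64(0.0), np.float64(0.0), np.float64(0.0)] [ 0.19  1.1   1.09  0.58  2.44 -1.11]
180 0.0 [np.float64(0.0), np.float64(0.0), np.float64(0.0)] [ 0.23  1.13  1.02  0.41  2.52 -1.23]
190 0.0 [np.float64(0.0), np.float64(0.0), np.float64(0.0)] [ 0.28  1.16  0.97  0.21  2.57 -1.4 ]
200 0.0 [np.float64(0.0), np.float64(0.0), np.float64(0.0)] [ 0.33  1.17  0.94 -0.03  2.6  -1.59]
210 0.0 [np.float64(0.0), np.float64(0.0), np.float64(0.0)] [ 0.38  1.18  0.93 -0.27  2.59 -1.8 ]
220 0.0 [np.float64(0.0), np.float64(0.0), np.float64(0.0)] [ 0.43  1.17  0.94 -0.48  2.54 -1.98]
230 0.0 [np.float64(0.0), np.float64(0.0), np.float64(0.0)] [ 0.48  1.16  0.98 -0.66  2.47 -2.12]
```

Request:
jog_arm --targets '[[[2,6,2,0,0,0,1],[3.9,11.1,5,0,0,0,1],[3.9,11.1,6.2,0,0,0,1],[3.9,11.1,6.2,0,0,0,1],[3.9,11.1,6.2,0,0,0,1],[3.9,11.1,9,0,0,0,1],[3.9,11.1,12,0,0,0,1],[3.9,11.1,13.5,0,0,0,1],[3.9,11.1,14,0,0,0,1],[3.9,11.1,14,0,0,0,1],[3.9,11.1,14,0,0,0,1],[3.9,11.1,14,0,0,0,0.8],[3.9,11.1,14,0,0,0,0],[3.9,11.1,14,0,0,0,0],[3.9,11.1,14,0,0,0,0],[3.9,11.1,14,0,0,0,0],[3.9,11.1,14,0,0,0,0]]]' --newtons 60

```text
t: 17.5
eef_pos: [0.4543, 0.0749, 0.0525]
orientation: [[-0.206, 0.978, -0.001], [0.978, 0.206, 0.003], [0.003, 0.0, -1.0]]
ft_force: [-1.0, 1.2, 7.2]
width: 0.0612
grip_force: 63.8
```

```bash
cat > st2.py <<'E'
from stand import *
B=np.array([.515,.30,0]); G0=np.array([.4534,.0741,.20]); q=q0
T=[("lift",)+spose(G0-[0,0,.03],102,0)]
for f in(.33,.67,1): T.append((f,)+spose((1-f)*G0+f*(B+[0,0,.19]),102+f*78,0))
for tl,z in((30,.16),(60,.13),(90,.10),(90,.085)): T.append((tl,)+spose(B+[0,0,z],180,tl))
for n,p,R in T:
    q,e=ik(p,R,q); print(n,jog(o,p,R),round(e,4),q)
E
python3 st2.py
```

```text
17.5 [0.45 0.07 0.05] [-1.   1.2  7.2] 0.06117116239229087
lift [ -0.02  -0.1  -10.35   0.    -0.    -0.  ] 0.0 [-0.09 -0.13  2.09 -0.    1.18 -0.3 ]
0.33 [  6.86   3.42 -12.99   0.    -0.    -0.45] 0.0 [ 0.08 -0.07  1.99 -0.    1.22 -0.58]
0.67 [ 13.94   7.06 -12.63   0.    -0.    -0.91] 0.0 [ 0.22  0.05  1.87 -0.    1.22 -0.9 ]
1 [ 20.82  10.59 -12.28   0.    -0.    -1.36] 0.0 [ 0.34  0.18  1.74 -0.    1.22 -1.23]
30 [20.95  9.9  -9.47  0.36  0.44 -1.33] 0.0 [ 0.28  0.48  1.48  0.14  1.68 -1.31]
60 [21.05  9.4  -6.98  0.71  0.87 -1.23] 0.0 [ 0.25  0.79  1.25  0.25  2.12 -1.31]
90 [21.08  9.22 -4.68  1.06  1.3  -1.05] 0.0 [ 0.24  1.08  1.08  0.41  2.51 -1.23]
90 [21.08  9.22 -3.18  1.06  1.3  -1.05] 0.0 [ 0.24  1.1   1.07  0.41  2.5  -1.24]
```

Request:
jog_arm --targets '[[[0,0,-1,0,0,0,0],[0,0,-3,0,0,0,0],[0,0,-5.5,0,0,0,0],[0,0,-8,0,0,0,0],[0.5,0.2,-10,0,0,-0.03,0],[1.8,0.9,-11.5,0,0,-0.11,0],[3.5,1.7,-12.5,0,0,-0.22,0],[5.2,2.6,-13,0,0,-0.34,0],[6.9,3.4,-13,0,0,-0.45,0],[8.6,4.3,-12.9,0,0,-0.56,0],[10.4,5.2,-12.8,0,0,-0.68,0],[12.2,6.1,-12.7,0,0,-0.8,0],[13.9,7.1,-12.6,0,0,-0.91,0],[15.6,7.9,-12.5,0,0,-1.02,0],[17.3,8.8,-12.4,0,0,-1.13,0],[18.9,9.6,-12.4,0,0,-1.23,0],[20,10.2,-12.3,0,0,-1.31,0],[20.6,10.5,-12.3,0,0,-1.35,0],[20.8,10.6,-12.3,0,0,-1.36,0],[20.8,10.6,-12.3,0,0,-1.36,0]]]'

```text
t: 19.5
eef_pos: [0.5136, 0.2998, 0.1741]
orientation: [[-1.0, 0.003, -0.004], [0.003, 1.0, 0.003], [0.004, 0.003, -1.0]]
ft_force: [-0.5, 0.2, -2.2]
width: 0.0603
grip_force: 65.6
```

```bash
python3 st2.py
```

```text
19.5 [0.51 0.3  0.17] [-0.5  0.2 -2.2] 0.06030232300905887
lift [  5.94 -22.6    1.77  -0.    -0.01   1.36] 0.0001 [-0.09 -0.13  2.09  0.    1.18 -0.3 ]
0.33 [  3.94 -15.13  -0.89   0.    -0.01   0.91] 0.0 [ 0.08 -0.07  1.99 -0.    1.22 -0.58]
0.67 [ 1.87 -7.44 -0.54  0.   -0.    0.45] 0.0 [ 0.22  0.05  1.87 -0.    1.22 -0.9 ]
1 [-0.14  0.02 -0.19  0.   -0.   -0.  ] 0.0 [ 0.34  0.18  1.74 -0.    1.22 -1.23]
30 [ 0.55  0.01  2.62  0.    0.52 -0.  ] 0.0 [ 0.28  0.48  1.48  0.14  1.68 -1.31]
60 [ 1.05 -0.    5.11  0.    1.04 -0.  ] 0.0 [ 0.25  0.79  1.25  0.25  2.12 -1.31]
90 [ 1.22 -0.01  7.41  0.    1.57 -0.  ] 0.0 [ 0.24  1.08  1.08  0.41  2.51 -1.23]
90 [ 1.22 -0.01  8.91  0.    1.57 -0.  ] 0.0 [ 0.24  1.1   1.07  0.41  2.5  -1.24]
```

Request:
jog_arm --targets '[[[0,0,0.2,0,0.05,0,0],[0.2,0,0.8,0,0.15,0,0],[0.3,0,1.4,0,0.27,0,0],[0.4,0,2,0,0.39,0,0],[0.5,0,2.6,0,0.52,0,0],[0.7,0,3.2,0,0.65,0,0],[0.8,0,3.8,0,0.78,0,0],[0.9,0,4.5,0,0.91,0,0],[1,0,5.1,0,1.04,0,0],[1.1,0,5.7,0,1.17,0,0],[1.2,0,6.3,0,1.3,0,0],[1.2,0,6.9,0,1.43,0,0],[1.2,0,7.2,0,1.53,0,0],[1.2,0,7.4,0,1.57,0,0],[1.2,0,7.4,0,1.57,0,0],[1.2,0,7.4,0,1.57,0,0]]]'

```text
t: 21.1
eef_pos: [0.5022, 0.3002, 0.101]
orientation: [[-0.0, 0.003, -1.0], [-0.003, 1.0, 0.003], [1.0, 0.003, -0.0]]
ft_force: [0.9, -0.5, -1.0]
width: 0.0605
grip_force: 65.8
```

Run:
```python
from h import *
o=bot.get_obs(); print(o['eef_pos'],o['joint_pos'],o['ft_force']);print(np.round(o['orientation'],3))
s=read_camera('scene')
# expected silhouette of foot & mouth circles if upright
G=np.array(o['eef_pos'])-.014*np.array(o['orientation'])[:,2]
im=s['frame'].copy()
th=np.linspace(0,2*np.pi,40)
for dz in(-.070,.035):
    for a in th:
        u=proj(s,G+[.031*np.cos(a),.031*np.sin(a),dz]); im[int(round(u[1])),int(round(u[0]))]=(0,0,255)
cv2.imwrite('pics/u1.png',cv2.resize(im[190:310,350:500],(750,600),interpolation=cv2.INTER_CUBIC))
```

```text
[0.50215468 0.30016151 0.10102107] [ 0.23805543  1.07721284  1.08324649  0.41611328  2.50981862 -1.23165868] [ 0.87158667 -0.5434993  -1.04696918]
[[-0.     0.003 -1.   ]
 [-0.003  1.     0.003]
 [ 1.     0.003 -0.   ]]
```

View pics/u1.png

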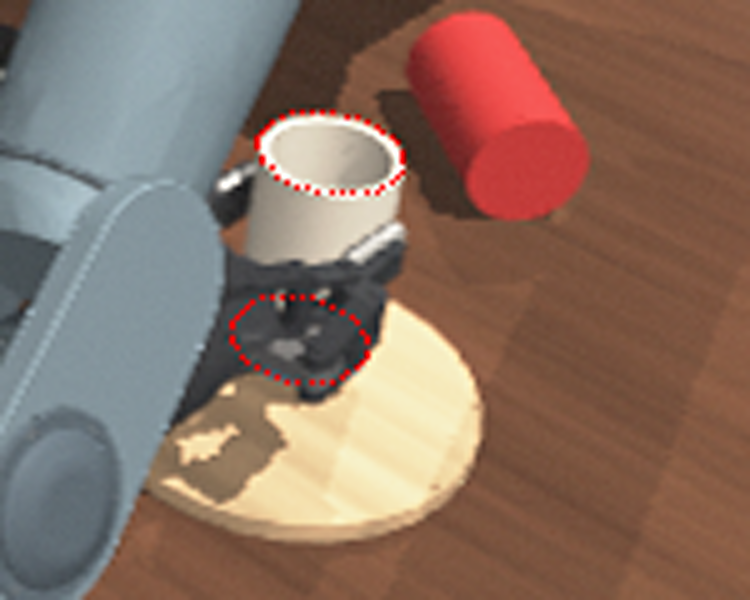

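The rim matches the projected upright circle (crop 330,150), so the jar is upright over the bat. I'll lower it gently.

Request:
jog_arm --targets '[[[-0.3,0,0,0,0,0,0],[-0.7,0,0,0,0,0,0],[-1.1,0,0,0,0,0,0],[-1.4,0,0,0,0,0,0],[-1.6,0,0,0,0,0,0],[-1.7,0,0,0,0,0,0],[-1.7,0,0,0,0,0,0]]]'

```text
t: 21.85
eef_pos: [0.5019, 0.3001, 0.0844]
orientation: [[0.005, 0.002, -1.0], [-0.004, 1.0, 0.002], [1.0, 0.004, 0.005]]
ft_force: [0.1, -0.4, 4.7]
width: 0.0609
grip_force: 65.6
```

Request:
jog_arm --targets '[[[-0.1,0,0,0,0,0,0],[-0.2,0,0,0,0,0,0],[-0.2,0,0,0,0,0,0]]]'

```text
t: 22.15
eef_pos: [0.5021, 0.3001, 0.0844]
orientation: [[0.008, 0.001, -1.0], [-0.004, 1.0, 0.001], [1.0, 0.004, 0.008]]
ft_force: [-5.3, -0.3, 12.4]
width: 0.0608
grip_force: 65.9
```

Request:
jog_arm --targets '[[[0.15,0,0,0,0,0,0],[0.15,0,0,0,0,0,0],[0.15,0,0,0,0,0,0.8],[0.15,0,0,0,0,0,0.9],[0.15,0,0,0,0,0,1],[0.15,0,0,0,0,0,1],[0.15,0,0,0,0,0,1],[0.15,0,0,0,0,0,1],[0.15,0,-0.5,0,0,0,1],[0.2,0,-1.5,0,0,0,1],[0.3,0,-3,0,0,0,1],[0.5,0,-5,0,0,0,1],[0.5,0,-7,0,0,0,1],[0.5,0,-8.5,0,0,0,1],[2,0,-9,0,0,0,1],[5,0,-9,0,0,0,1],[8,0,-9,0,0,0,1],[10,0,-9,0,0,0,1],[10,0,-9,0,0,0,1]]]'

```text
t: 24.05
eef_pos: [0.5929, 0.2999, 0.1855]
orientation: [[-0.004, 0.002, -1.0], [-0.005, 1.0, 0.002], [1.0, 0.005, -0.004]]
ft_force: [1.1, -0.4, -0.3]
width: 0.0855
grip_force: 0.0
```

Run:
```python
from h import *
o=bot.get_obs(); print(o['eef_pos'],o['ft_force'])
s=read_camera('scene');b=read_camera('top')
for k,z in(("jar_lid",.015),("bowl",.03),("rib",.012),("jar_mouth",.117)):print(k,[(round(x['confidence'],2),at(b,x['pixel'],z).round(3)) for x in boxes_of(k,b)[:4]])
cv2.imwrite('pics/f.png',np.hstack([cv2.resize(s['frame'][120:320,180:500],(480,300)),cv2.resize(b['frame'][120:280,150:320],(320,300))]))
```

```text
[0.59289303 0.29988199 0.18550653] [ 1.10736983 -0.43824621 -0.32652814]
jar_lid [(0.63, array([0.669, 0.13 , 0.015]))]
bowl [(0.81, array([ 0.713, -0.153,  0.03 ]))]
rib [(0.65, array([0.684, 0.011, 0.012]))]
jar_mouth [(0.68, array([ 0.274, -0.221,  0.117])), (0.59, array([0.791, 0.126, 0.117]))]
```

View pics/f.png

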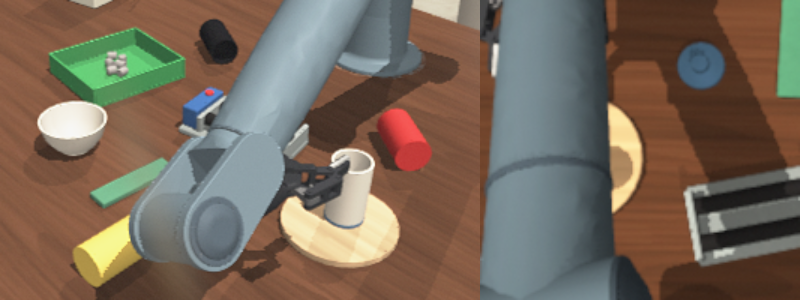

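The jar stands upright with its whole blue foot on the bat (left view 347,190). The cylinders are in the tray (117,63), and the bowl, rib and lid haven't moved. Signing off.

```bash
python3 -c "
from station import bot
print(bot.sign_off())"
```

```text
the job is handed in; nothing more can be done
None
```

The job is handed in at about 24 s of the 54 s allowed: all six cylinders are in the green tray, the jar was laid on the rollers, released and re-gripped, and it now stands mouth up on the bat, with the lid, bowl and rib left where they were.

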